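# Start a screw eye in a bevelled timber

### The arm

A 7-joint arm with a two-finger parallel gripper is mounted at the origin on a cart in front of the work surface, level with it; the furniture and walls round the work are solid. World frame = base frame: x ahead of the robot, y to its left, z up, the work surface at z = 0. Lengths are in m, angles in rad, forces in N, time in s.
With the tool pointing down it reaches from about 0.4 to 0.875 m from the base axis. Payload 6.5 kg.
Tool frame: the origin (TCP) lies at the very end of the fingers, on their centre line; the grasp point (between the pads) lies manip.pinch_z behind it (manip.pinch_z is the distance from the TCP to the grasp point, in m); z points along the fingers, y is the line along which they close (so a half turn about z gives the same grasp; the last joint's range is limited). The gripper opens to 88 mm and grips with 3 to 60 N. Pads are 18 mm wide; open, the fingers measure 123 mm over their backs; the gripper's body (75 mm by 187 mm) begins 45 mm behind the grasp point.
Start: joints at [-1.338, 0.536, -0.004, 1.538, 0.003, 1.067, -0.071], TCP at [0.191, 0.621, 0.239] pointing down, gripper open.
Joint ranges: [-2.7, 2.7], [-0.37, 2.16], [-1.27, 1.26], [0.24, 2.4], [-1.31, 4.45], [0.19, 1.91], [-2.76, 2.76]. Speed limits (rad/s): [2.39, 2.39, 3.14, 3.14, 3.14, 3.14, 3.14].

### API

Orientations are given as [roll, pitch, yaw] about the fixed x, y, z axes, in that order (R = Rz(yaw) Ry(pitch) Rx(roll)).
In Python, from bench import manip, eyes gives the robot as it stands.
- The arm moves only by the tool step_arm, never from a script. Its argument "targets" is a list of rows, each a list of 2 entries, a list of its own where there are three numbers: the shift along the tool's x, y, z as a fraction of full scale, then the turn about the tool's z as a fraction of full scale. In form: [[[tx, ty, tz], spin], ...]. A call has 1 to 10 rows; each row is the pose to reach, as a shift and turn from the pose commanded when the call began, along the tool's axes at that moment, turning the shorter way round; what a row does not reach only later rows make up. Full scale, the value 1, is 0.25 m for a shift and 2 pi rad for a turn. A row lasts 1/12 s, in which the tool goes at most 41.7 mm and 7.16 degrees, less where a joint would pass 70% of its speed; a pose out of reach is approached as far as the arm can. A call with a number of a shift or a turn outside -1 to 1 is refused whole. A call with a gripper value outside its range is refused whole. "gripper" is the closure, from 0 (fully open) to 1 (shut), set as the call begins (left out, the last holds). The fingers move at their own pace and stop on an object; "grip_force" is the grip in N (left out, the last holds). Time passes only in rows, so rows that repeat a pose let the fingers close. It gives the time, the measured TCP pose, the force, the opening and the grip force at its end, in the units of the state.
- manip.get_state(): the state, without advancing time (a new reading comes with each control period).
- eyes.capture(name): name is "scene" or "side" or "wrist"; returns a dict with "pixels" (384x512x3 uint8, red, green, blue), "range_z" (384x512 float32, m along the optical axis (not along the pixel's ray), 0 where there is no reading), "fov_y" (degrees; the focal length in pixels is half the picture's height over the tangent of half this angle, whatever the lens; pixels are square), "cx", "cy" (the principal point, pixels), "rvec" (rotation vector, rad) and "tvec" (3), from world to camera coordinates, as OpenCV has them. Camera axes: x right, y down, z forward; pixel columns grow to the right and rows downward; lengths in m; the calibration is good to about 2 mm. A picture is of the moment at which its call begins.
- manip.job_done(): hands the job in; it is judged then, once.
Trained networks look in a picture, given as the dict that the camera call returned (one of the last four; its "shot" number tells which), for a name from the list of things; names that differ only in an ending like _2 or _b are one class to them, and where a whole thing is asked for, a point or a joint stands for the part that bears it (a point fixed in the world has none). Each returns a list of dicts, best first, with "score" (0 to 1); they miss things now and then, are a little off and sometimes report something else, mostly with a low value. They report only what shows in the picture. A call takes as long as a camera call.
- eyes.recognise(picture, label): "location" ([column, row] as shares, 0 to 1, of the picture: columns of its width, rows of its height, amid what is visible of it).
The state is a dict: "time_s": time; "joint_positions": joint angles; "joint_vel": joint speeds; "tau": joint torques, N m; "position": TCP position; "tool_rot": TCP orientation; "force": force on the tool from outside, world axes, zero at the start; "wrist_torque": the same for the moment, N m; "width": opening from 0.0 (shut) to 1.0 (fully open); "finger_force": force on a finger pad.
Only numpy, scipy, OpenCV 4.12 (cv2) and the standard library are available. Lean on these libraries where they do the work, as an engineer would, in place of code of your own. Each camera call takes 0.05 s, during which the arm holds its last target. There are 200 camera calls.

### The job

The big screw eye in the sloping face of the clamped timber has only been tapped into its pilot hole. Start its thread: press the eye firmly along its own leaning axis while you turn it clockwise, about three quarters of a turn in all, so that it bites and goes in, and leave the ring lying in line with the length of the timber. Then let go, with the tools and the jar round about left where they were.

Things in the scene. Friction and masses are not known exactly. Their poses are not given: they have to be found in the camera images.
- batten: Pale bevelled timber on a plywood base 147 x 190 x 15 mm, one fixed piece. Origin on the table under its middle; z up, y along its length (180 mm), x from the low edge to the high back. Timber: x -53 to 53; top slopes 25 degrees, from z 37 at x -53 to z 72 mm at x 23, then flat. Two toggle clamps stand behind at y -64 and 64, x 23 to 90, red upright handles to z 164 mm.
- pilot_hole (a point): Mouth of the pilot hole in the middle of the sloping face, at a pencilled cross. Axes as batten. The screw's axis passes through it square to the slope, so it leans 25 degrees from vertical towards batten -x.
- eye_center (a point): Centre of the dark steel screw eye's ring, on the screw's axis, at first 80 mm out from the pilot hole; z points out along the axis. Ring: in the x-z plane, 50 mm across, hole 30 mm, 10 mm round bar. Grip it across y (10 mm), coming down along -z. A 17 mm collar begins 26 mm below this centre, on a 10 mm shank. Wanted at the end: x in line with batten y, either way round.
- eye_screw (a joint): Turn of the screw eye about its axis, rad, growing clockwise seen from above (the driving way). 0: ring square across the timber's length; it starts between -0.35 and 0.35 and has no stop; in line at 1.57, 4.71, 7.85. It takes 0.1 to 0.2 N m while it bites.
- screw_feed (a joint): How far the screw has threaded in, m; 0 at the start. Feeds 1 mm per radian turned clockwise, but only while pressed along its axis with more than about 8 N (12 to 25 N is good); pressed less, it spins without feeding; pressing without turning does nothing. The eye has about 1 mm of end play. It stays put when let go.
- hammer: Light hammer lying on the table left of the work, 246 mm long, wooden handle; origin under its middle. A bystander.
- screw_jar: Clear jar of screws with a grey lid, 64 mm across, 80 mm tall; origin at the centre of its underside. A bystander.
- pliers: Combination pliers with red handles, 184 mm long, lying right of the work; origin under their middle. A bystander.
- try_square: Try square with a wooden stock and steel blade, 167 x 110 mm, lying flat; origin under the middle of its outline. A bystander.

How it is judged:
On the way:
1. the screw has bitten: it has fed in by 1.5 mm (value of joint screw_feed above 0.0015 m), for 0.2 s.
At the end, for the whole second after the job is handed in: The screw has fed in by at least 3.5 mm, the ring lies in line with the timber's length to within 15 degrees, hammer, jar, pliers and try square are within 30 mm of where they were, and the robot has let go (value of joint screw_feed above 0.0035 m and angle between the x axis of eye_center and the y axis of batten, either way round below 0.26 rad and distance of each of hammer, screw_jar, pliers, try_square from where it was at the start of the episode below 0.03 m); the robot touches nothing.
It fails at once if hammer, jar, pliers or try square shoved by more than 30 mm, or the jar tipped (distance of any of hammer, screw_jar, pliers, try_square from where it was at the start of the episode above 0.03 m or angle between screw_jar's own z axis and vertical above 0.5 rad).
It also fails if it takes over 72 s, if anything falls off the work surface, if the arm or the gripper's body presses on something with over 40 N, if the wrist force passes 120 N, or if a joint passes its speed limit or range.

## Working session

There is one attempt and no reset: what is moved stays moved. The work goes in short steps, Python scripts to look and compute and a tool call to move; the robot and the scene stay as the last step left them, time stands still between calls to the robot, and variables do not carry over. Pictures are saved under pics/ and viewed, at most 10 in all, crops included, and the job is handed in when it is done.

Besides the shell and the picture viewer there is one more tool, called after "Emit:" as name(argument=value, ...), one argument or row to a line, values as JSON. step_arm: Moves the arm, as the interface text tells. Shift numbers are shares of 0.25 m and turn numbers shares of 2 pi rad, none past 1 either way. Its arguments: {"type":"object","properties":{"targets":{"type":"array"},"gripper":{"type":"number"},"grip_force":{"type":"number"}},"required":["targets"]}

```bash
mkdir -p pics; ls; cat > h.py <<'E'
import numpy as np, cv2
from scipy.spatial.transform import Rotation as R
from bench import manip, eyes
def cloud(p):
    h,w=p["range_z"].shape; f=h/2/np.tan(np.radians(p["fov_y"])/2)
    v,u=np.mgrid[:h,:w]; z=p["range_z"]
    c=np.stack([(u-p["cx"])/f*z,(v-p["cy"])/f*z,z],-1)
    M=cv2.Rodrigues(np.array(p["rvec"],float))[0]
    return (c-np.array(p["tvec"]).ravel())@M
def proj(p,X):
    h=p["range_z"].shape[0]; f=h/2/np.tan(np.radians(p["fov_y"])/2)
    K=np.array([[f,0,p["cx"]],[0,f,p["cy"]],[0,0,1]])
    return cv2.projectPoints(np.array(X,float),np.array(p["rvec"],float),np.array(p["tvec"],float),K,None)[0][:,0]
def save(p,n): cv2.imwrite("pics/"+n+".png",p["pixels"][:,:,::-1])
E
python3 - <<'E'
from h import *
print(manip.get_state(), manip.pinch_z)
for c in ["scene","side"]:
    p=eyes.capture(c); save(p,c); C=cloud(p); np.savez("pics/"+c,**p)
    for l in ["batten","pilot_hole","eye_center","hammer","screw_jar","pliers","try_square"]:
        for r in eyes.recognise(p,l)[:2]:
            u,v=r["location"]; x,y=int(u*512),int(v*384)
            print(c,l,round(r["score"],2),x,y,C[min(y,383),min(x,511)].round(3))
a=cv2.imread("pics/scene.png");b=cv2.imread("pics/side.png")
cv2.imwrite("pics/both.png",cv2.resize(np.vstack([a,b]),(400,600)))
E
```

```text
pics
{'time_s': 0.0, 'joint_positions': array([-1.33817865,  0.53716988, -0.0043891 ,  1.53883802,  0.00258853,
        1.06729293, -0.0711805 ]), 'joint_vel': array([-0.00017354, -0.00033664,  0.00040689, -0.00117323,  0.00017248,
        0.00021365, -0.00018552]), 'tau': array([-4.50259467e-04, -5.70968235e+01,  9.91186202e-01, -2.51611036e+01,
       -5.61415369e-02,  1.79239770e-02,  1.63032246e-04]), 'position': array([0.1912189 , 0.62061055, 0.23785082]), 'tool_rot': array([-3.13989578e+00,  1.40269118e-04,  2.84281834e+00]), 'force': array([ 0.29034043,  1.45593523, -0.2786878 ]), 'wrist_torque': array([ 0.04696681, -0.00839834, -0.041841  ]), 'finger_force': 0.0, 'width': 0.9962415879887732} 0.0187
scene batten 0.83 289 247 [ 0.504 -0.204  0.066]
scene pilot_hole 0.7 293 246 [ 0.516 -0.204  0.064]
scene hammer 0.76 177 178 [0.468 0.329 0.017]
scene screw_jar 0.79 223 165 [0.595 0.26  0.056]
scene pliers 0.84 354 316 [ 0.53  -0.402 -0.001]
scene try_square 0.68 198 212 [0.432 0.117 0.016]
side batten 0.69 254 246 [ 0.544 -0.189  0.06 ]
side pilot_hole 0.66 257 245 [ 0.552 -0.186  0.06 ]
side eye_center 0.72 272 232 [ 0.595 -0.144  0.06 ]
side hammer 0.57 222 144 [0.473 0.31  0.019]
side screw_jar 0.67 262 142 [0.603 0.261 0.057]
side pliers 0.8 257 333 [ 0.536 -0.398 -0.001]
side try_square 0.9 215 181 [0.447 0.142 0.   ]
```

```bash
python3 - <<'E'
import cv2,numpy as np
a=cv2.imread("pics/scene.png")[150:350,140:400];b=cv2.imread("pics/side.png")[150:350,140:400]
cv2.imwrite("pics/crop.png",cv2.resize(np.hstack([a,b]),(800,308),interpolation=cv2.INTER_CUBIC))
E
```

```text
(no output)
```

View pics/both.png

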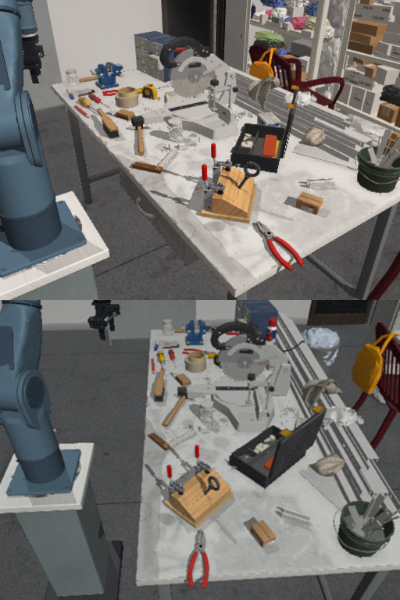

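View pics/crop.png

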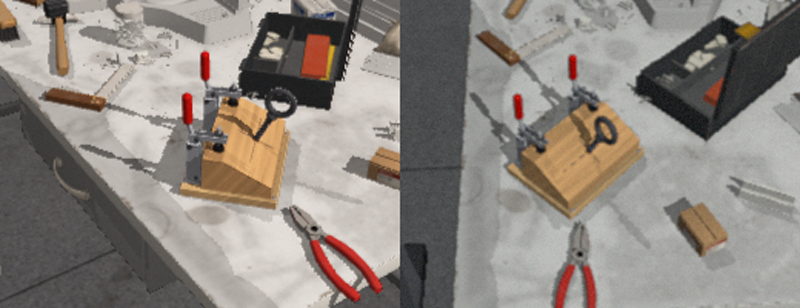

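The scene view shows the timber at about (290,247) with its two red clamp handles at the back left. The ring leans out of the slope towards the lower right. The pliers are in front, with the square, hammer and jar to the left. Next I fit the batten's pose.

```bash
cat > fit.py <<'E'
from h import *
from scipy.optimize import least_squares
P=[];Q=[]
for c in ["scene","side"]:
    p=dict(np.load("pics/"+c+".npz")); C=cloud(p); px=p["pixels"].astype(int)
    ok=p["range_z"]>0
    box=ok&(np.hypot(C[...,0]-.51,C[...,1]+.19)<.17)
    red=box&(px[...,0]>130)&(px[...,1]<70)&(C[...,2]>.1)
    r=C[red]; m=r[:,0]+r[:,1]; 
    _,l,cen=cv2.kmeans(r[:,:2].astype(np.float32),2,None,(3,50,1e-5),5,2); print(c,"red",len(r),cen.round(4),r[:,2].max())
    wood=box&(C[...,2]>.03)&(C[...,2]<.08)&(px[...,0]-px[...,2]>40)&(px[...,0]>120)
    P.append(C[wood])
    dark=box&(C[...,2]>.09)&(px.max(-1)<90)&(C[...,0]>0)
    d=C[dark]; print("dark",len(d)); Q.append(d)
W=np.vstack(P)
def loc(t,X):
    d=X-[t[0],t[1],0]; c,s=np.cos(t[2]),np.sin(t[2])
    return np.c_[c*d[:,0]+s*d[:,1],-s*d[:,0]+c*d[:,1],d[:,2]]
def res(t):
    L=loc(t,W); q=np.abs(L-[0,0,0])
    zt=np.minimum(.037+(L[:,0]+.053)*np.tan(np.radians(25)),.072)
    # signed distance to extruded profile (max of half-spaces)
    d=np.max([ (L[:,2]-zt)*np.where(zt<.0719,np.cos(.436),1), np.abs(L[:,0])-.053, np.abs(L[:,1])-.09],0)
    return d
best=min((least_squares(res,[.51,-.2,y],loss="soft_l1",f_scale=.002,x_scale=[.01,.01,.1]) for y in np.arange(-3,3.2,.4)),key=lambda r:r.cost)
t=best.x; print("batten",t.round(4),"med",np.median(abs(res(t))))
Rb=R.from_euler("z",t[2]); a=np.radians(25)
pil=Rb.apply([-.015,0,.0547])+[t[0],t[1],0]; ax=Rb.apply([-np.sin(a),0,np.cos(a)])
print("pilot",pil.round(4),"axis",ax.round(4),"eye",(pil+.08*ax).round(4))
for d in Q:
    L=loc(t,d)-[-.015,0,.0547]
    # axis frame: e1 across slope, y
    h=L@[-np.sin(a),0,np.cos(a)]; u=L@[np.cos(a),0,np.sin(a)]; v=L[:,1]
    k=(abs(u)<.04)&(abs(v)<.04)&(h>.045)&(h<.12)
    if k.sum()>5:
        s=np.polyfit(u[k],v[k],1); print("ring",k.sum(),"h",h[k].min().round(3),h[k].max().round(3),"u",u[k].min().round(3),u[k].max().round(3),"v",v[k].min().round(3),v[k].max().round(3),"slope",s.round(4))
E
python3 fit.py
```

```text
scene red 136 [[ 0.545  -0.0822]
 [ 0.4519 -0.1703]] 0.16210677799587989
dark 285
side red 107 [[ 0.5468 -0.0812]
 [ 0.4543 -0.1684]] 0.1637157480118223
dark 221
batten [ 0.553  -0.1772  2.3288] med 0.0011113377218242146
pilot [ 0.5633 -0.1881  0.0547] axis [ 0.2905 -0.3069  0.9063] eye [ 0.5865 -0.2127  0.1272]
ring 210 h 0.046 0.106 u -0.026 0.021 v -0.004 0.012 slope [-0.1309  0.0036]
ring 138 h 0.049 0.106 u -0.025 0.021 v -0.005 0.008 slope [-0.1148  0.0019]
```

```bash
cat >> h.py <<'E'
def go(X,yaw=None,wrap=0):
    s=manip.get_state(); e=s["tool_rot"]; M=R.from_euler("xyz",e).as_matrix()
    d=M.T@(np.array(X)-s["position"]); 
    y=0 if yaw is None else -((yaw-e[2]+np.pi)%(2*np.pi)-np.pi)/(2*np.pi)
    print("shift frac",(d/.25).round(3),"spin",round(y,4),"pos",s["position"].round(4),"rpy",e.round(3),"j",s["joint_positions"].round(2),"t",round(s["time_s"],2))
E
python3 - <<'E'
from h import *
for c in ["scene","side"]:
    C=cloud(dict(np.load("pics/"+c+".npz"))).reshape(-1,3)
    for y in np.arange(-.4,.7,.1):
        print(round(y,1),[round(float(C[(abs(C[:,0]-x)<.05)&(abs(C[:,1]-y)<.05)][:,2].max(initial=-9)),2) for x in np.arange(.2,.9,.1)])
go([.5,.2,.26],2.2); go([.5923,-.2188,.26],2.2)
E
```

```text
-0.4 [-9.0, 0.0, 0.0, 0.02, 0.01, 0.04, 0.03]
-0.3 [-9.0, -0.0, 0.0, 0.05, 0.04, 0.04, 0.03]
-0.2 [-0.01, 0.0, 0.16, 0.16, 0.15, 0.04, 0.23]
-0.1 [-0.01, 0.0, 0.0, 0.16, 0.12, 0.06, 0.25]
-0.0 [-0.01, 0.0, 0.0, 0.0, 0.03, 0.06, 0.04]
0.1 [-0.01, 0.0, 0.02, 0.01, 0.0, 0.0, 0.06]
0.2 [-9.0, -0.0, 0.02, 0.02, 0.02, 0.05, 0.23]
0.3 [-0.8, 0.0, 0.02, 0.02, 0.08, 0.06, 0.23]
0.4 [-0.79, -0.0, 0.05, 0.06, 0.33, 0.37, 0.36]
0.5 [0.34, -0.0, 0.05, 0.06, 0.06, 0.06, 0.3]
0.6 [0.52, -0.0, 0.05, 0.03, 0.02, 0.05, 0.29]
-0.4 [-9.0, 0.0, 0.0, 0.02, 0.01, 0.04, 0.04]
-0.3 [-9.0, 0.0, 0.01, 0.06, 0.04, 0.04, 0.04]
-0.2 [-0.0, 0.0, 0.16, 0.16, 0.15, 0.04, 0.23]
-0.1 [0.0, 0.0, 0.0, 0.16, 0.16, 0.06, 0.25]
-0.0 [0.0, 0.0, 0.01, 0.01, 0.03, 0.06, 0.04]
0.1 [0.0, 0.0, 0.02, 0.02, 0.01, 0.06, 0.06]
0.2 [-0.01, -0.0, 0.02, 0.02, 0.02, 0.05, 0.23]
0.3 [-0.79, 0.0, 0.02, 0.03, 0.09, 0.06, 0.23]
0.4 [-0.78, -0.0, 0.05, 0.07, 0.33, 0.37, 0.37]
0.5 [0.35, 0.0, 0.05, 0.06, 0.06, 0.06, 0.31]
0.6 [0.4, 0.0, 0.05, 0.03, 0.03, 0.05, 0.3]
shift frac [-1.676 -1.247 -0.085] spin 0.1023 pos [0.1913 0.6212 0.2388] rpy [3.142 0.    2.843] j [-1.34  0.54 -0.    1.54  0.    1.07 -0.07] t 0.8
shift frac [-2.522 -2.739 -0.085] spin 0.1023 pos [0.1913 0.6212 0.2388] rpy [3.142 0.    2.843] j [-1.34  0.54 -0.    1.54  0.    1.07 -0.07] t 0.8
```

Emit:
step_arm(
  targets=[
    [[-0.14,-0.13,-0.01],0],
    [[-0.28,-0.27,-0.02],0],
    [[-0.42,-0.4,-0.03],0],
    [[-0.55,-0.54,-0.04],0],
    [[-0.69,-0.67,-0.05],0],
    [[-0.69,-0.67,-0.05],0],
    [[-0.69,-0.67,-0.05],0],
  ],
  gripper=0,
  grip_force=45,
)

```text
time_s: 1.38
position: [0.3114, 0.4039, 0.2518]
tool_rot: [-3.14, 0.003, 2.833]
force: [0.7, -0.3, -0.5]
width: 1.0
finger_force: 0.0
```

Emit:
step_arm(
  targets=[
    [[-0.14,-0.13,-0.01],0],
    [[-0.28,-0.27,-0.02],0],
    [[-0.42,-0.4,-0.03],0],
    [[-0.55,-0.54,-0.04],0],
    [[-0.69,-0.67,-0.05],0],
    [[-0.69,-0.67,-0.05],0],
    [[-0.69,-0.67,-0.05],0],
  ],
)

```text
time_s: 1.97
position: [0.4257, 0.1935, 0.2645]
tool_rot: [-3.141, 0.003, 2.834]
force: [-0.3, 0.2, -0.1]
width: 1.003
finger_force: 0.0
```

```bash
python3 -c "
from h import *
go([.5923,-.2188,.28],2.2)"
```

```text
shift frac [-1.135 -1.37  -0.058] spin 0.1008 pos [0.4257 0.1935 0.2645] rpy [-3.141e+00  3.000e-03  2.834e+00] j [-0.7   0.19  0.2   1.99 -0.04  0.97  0.78] t 1.97
```

Emit:
step_arm(
  targets=[
    [[-0.11,-0.14,-0.01],0.017],
    [[-0.22,-0.28,-0.02],0.034],
    [[-0.33,-0.41,-0.03],0.05],
    [[-0.44,-0.54,-0.04],0.067],
    [[-0.57,-0.68,-0.05],0.084],
    [[-0.57,-0.68,-0.05],0.1],
    [[-0.57,-0.68,-0.05],0.1],
  ],
)

```text
time_s: 2.55
position: [0.5101, -0.0084, 0.2767]
tool_rot: [3.141, 0.002, 2.204]
force: [0.3, 0.0, -0.2]
width: 0.999
finger_force: 0.0
```

```bash
python3 -c "
from h import *
go([.5923,-.2188,.28],2.2)"
```

```text
shift frac [-0.873 -0.234 -0.011] spin 0.0007 pos [ 0.5101 -0.0084  0.2767] rpy [3.141e+00 2.000e-03 2.204e+00] j [-0.43  0.26  0.43  1.88 -0.13  1.02  0.69] t 2.55
```

Emit:
step_arm(
  targets=[
    [[-0.16,-0.04,0],0],
    [[-0.32,-0.08,0],0],
    [[-0.48,-0.13,0],0],
    [[-0.64,-0.17,0],0],
    [[-0.78,-0.21,0],0],
    [[-0.87,-0.23,-0.01],0],
    [[-0.87,-0.23,-0.01],0],
    [[-0.87,-0.23,-0.01],0],
  ],
)

```text
time_s: 3.22
position: [0.5936, -0.2122, 0.2781]
tool_rot: [3.142, -0.001, 2.216]
force: [0.1, 0.3, 0.1]
width: 1.002
finger_force: 0.0
```

```bash
cat > look.py <<'E'
from h import *
import sys
p=eyes.capture("wrist"); C=cloud(p); save(p,sys.argv[1])
pil=np.array([.5633,-.1881,.0547]); ax=np.array([.2905,-.3069,.9063])
e1=np.array([np.cos(2.3288)*.9063,np.sin(2.3288)*.9063,.4226]); ey=np.cross(ax,e1)
L=C-pil; h=L@ax;u=L@e1;v=L@ey
k=(p["range_z"]>0)&(abs(u)<.035)&(abs(v)<.035)&(h>.06)&(h<.12)
X=C[k]; print(k.sum())
if k.sum()>20:
    print("h",np.percentile(h[k],[1,99]).round(4),"u",np.percentile(u[k],[1,99]).round(4),"v",np.percentile(v[k],[1,99]).round(4))
    w=np.c_[u[k],v[k]]; m=w.mean(0); V=np.linalg.svd(w-m,full_matrices=False)[2][0]
    q=-np.arctan2(V[1],V[0]); print("mean",m.round(4),"q mod pi",round(q%np.pi,3),"line offset",round(float(np.cross(V,m)),4))
for r in eyes.recognise(p,"eye_center")[:2]: print(r)
print(proj(p,[pil+.08*ax,pil+.1*ax,pil]).round(0).tolist())
go(pil+.1*ax-[0,0,.0187],2.2)
E
python3 look.py w1 2>/dev/null
```

```text
592
h [0.0636 0.1061] u [-0.0195  0.0233] v [-0.0084  0.0058]
mean [ 0.009  -0.0022] q mod pi 0.174 line offset 0.0006
{'location': [0.4998, 0.4427], 'score': 0.94}
[[255.0, 177.0], [255.0, 190.0], [252.0, 134.0]]
shift frac [-0.026 -0.025  0.606] spin 0.003 pos [ 0.5934 -0.2102  0.2782] rpy [ 3.141e+00 -2.000e-03  2.219e+00] j [-0.06  0.5   0.48  1.58 -0.25  1.13  1.12] t 3.32
```

View pics/w1.png

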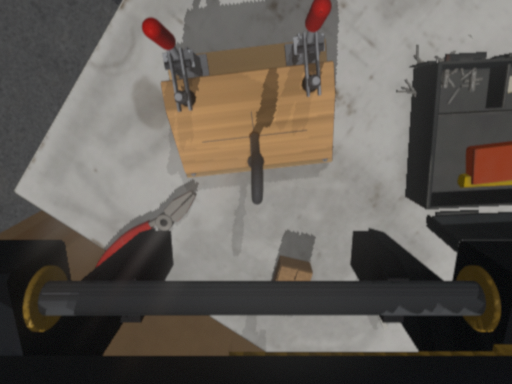

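The wrist view shows the ring nearly edge-on at about (257,175), from (256,135) to (258,202), centred between the fingers. I descend next.

Emit:
step_arm(
  targets=[
    [[-0.026,-0.025,0.1],0.005],
    [[-0.026,-0.025,0.2],0.005],
    [[-0.026,-0.025,0.3],0.005],
    [[-0.026,-0.025,0.4],0.005],
    [[-0.026,-0.025,0.5],0.005],
    [[-0.026,-0.025,0.55],0.005],
    [[-0.026,-0.025,0.58],0.005],
    [[-0.026,-0.025,0.58],0.005],
  ],
)

```text
time_s: 3.98
position: [0.5916, -0.2206, 0.1327]
tool_rot: [-3.141, -0.002, 2.185]
force: [-0.5, 0.0, 0.6]
width: 0.997
finger_force: 0.0
```

```bash
python3 look.py w2 2>/dev/null
```

```text
2191
h [0.0643 0.1062] u [-0.0177  0.0235] v [-0.0086  0.0054]
mean [ 0.0118 -0.0027] q mod pi 0.176 line offset 0.0006
{'location': [0.5146, 0.5586], 'score': 0.95}
[[261.0, 225.0], [264.0, 257.0], [254.0, 143.0]]
shift frac [0.012 0.006 0.033] spin -0.0025 pos [ 0.5928 -0.222   0.1348] rpy [3.141e+00 1.000e-03 2.184e+00] j [-0.01  0.66  0.42  1.68 -0.34  0.87  1.17] t 4.08
```

View pics/w2.png

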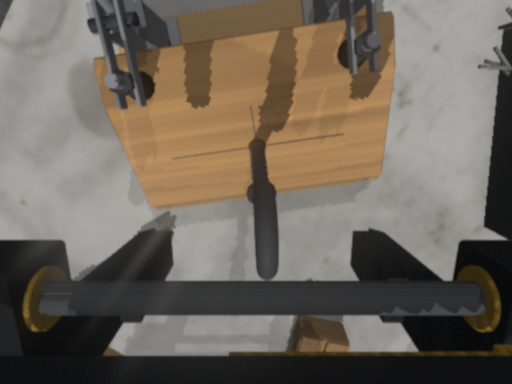

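Emit:
step_arm(
  targets=[
    [[0.008,0.004,0.015],0.005],
    [[0.008,0.004,0.03],0.005],
    [[0.008,0.004,0.03],0.005],
  ],
)

```text
time_s: 4.33
position: [0.5921, -0.22, 0.1268]
tool_rot: [3.141, 0.001, 2.153]
force: [0.5, 0.0, 0.8]
width: 1.0
finger_force: 0.0
```

Emit:
step_arm(
  targets=[
    [[0,0,0],0],
    [[0,0,0],0],
    [[0,0,0],0],
    [[0,0,0],0],
    [[0,0,0],0],
    [[0,0,0],0],
    [[0,0,0],0],
    [[0,0,0],0],
  ],
  gripper=1,
  grip_force=50,
)

```text
time_s: 5.0
position: [0.5917, -0.2202, 0.1262]
tool_rot: [-3.142, -0.0, 2.152]
force: [-0.1, -0.3, -0.4]
width: 0.424
finger_force: 0.0
```

```bash
python3 -c "
from h import *
s=manip.get_state();print(s['position'],s['tool_rot'],s['force'],s['wrist_torque'],s['width'],s['joint_positions'].round(2))
M=R.from_euler('xyz',s['tool_rot']).as_matrix(); print('press dir tool', M.T@-np.array([.2905,-.3069,.9063]))"
```

```text
[ 0.59168673 -0.22015964  0.12621748] [-3.14157053e+00 -4.02431743e-05  2.15167057e+00] [-0.14472499 -0.34538793 -0.41367147] [-0.09349096  0.04002894  0.04678197] 0.42390058642899336 [-0.01  0.67  0.43  1.69 -0.35  0.85  1.15]
press dir tool [ 0.41594011 -0.07442016  0.90631839]
```

Emit:
step_arm(
  targets=[
    [[0,0,0],0],
    [[0,0,0],0],
    [[0,0,0],0],
    [[0,0,0],0],
    [[0,0,0],0],
    [[0,0,0],0],
    [[0,0,0],0],
  ],
)

```text
time_s: 5.58
position: [0.5936, -0.219, 0.1264]
tool_rot: [3.139, 0.001, 2.153]
force: [4.5, 1.6, -3.5]
width: 0.093
finger_force: 49.4
```

Emit:
step_arm(
  targets=[
    [[0.003,0,0.006],0],
    [[0.005,-0.001,0.011],0],
    [[0.005,-0.001,0.011],0],
    [[0.005,-0.001,0.011],0],
  ],
)

```text
time_s: 5.92
position: [0.5937, -0.2191, 0.1259]
tool_rot: [3.137, 0.004, 2.153]
force: [2.2, 2.3, 12.2]
width: 0.096
finger_force: 48.9
```

```bash
cat > st.py <<'E'
from h import *
s=manip.get_state();ax=np.array([.2905,-.3069,.9063]); e1=np.array([np.cos(2.3288)*.9063,np.sin(2.3288)*.9063,.4226])
M=R.from_euler('xyz',s['tool_rot']).as_matrix(); F=s['force']; print('t',s['time_s'],s['position'].round(4),s['tool_rot'].round(3),'Fax',(F@ax).round(1),'Fe1',(F@e1).round(1),'Fy',(F@np.cross(ax,e1)).round(1),'T',(s['wrist_torque']).round(2),'w',s['width'],s['finger_force'],'j7',s['joint_positions'][6].round(2))
d=s['position']+[0,0,.0187]-[.5633,-.1881,.0547]; print('h',d@ax,'u',d@e1,'v',d@np.cross(ax,e1),'press dir tool',(-M.T@ax).round(3))
E
python3 st.py
```

```text
t 5.9167 [ 0.5937 -0.2191  0.1259] [3.137 0.004 2.153] Fax 11.0 Fe1 5.3 Fy -3.2 T [ 0.45 -0.33  0.02] w 0.09630799645929268 48.93945015515783 j7 1.15
h 0.09979344333687042 u -0.0013391762427691204 v -0.0008021560968539056 press dir tool [ 0.419 -0.078  0.904]
```

Emit:
step_arm(
  targets=[
    [[0.002,0,0.004],0],
    [[0.003,-0.001,0.007],0],
    [[0.0035,-0.001,0.0075],0.015],
    [[0.0035,-0.001,0.008],0.03],
    [[0.004,-0.001,0.0085],0.045],
    [[0.004,-0.001,0.009],0.06],
    [[0.004,-0.001,0.009],0.075],
    [[0.004,-0.001,0.009],0.075],
  ],
)

```text
time_s: 6.58
position: [0.5937, -0.219, 0.125]
tool_rot: [3.134, 0.002, 1.677]
force: [-0.8, 3.4, 21.5]
width: 0.097
finger_force: 50.2
```

```bash
python3 st.py
```

```text
t 6.5833 [ 0.5937 -0.219   0.125 ] [3.134e+00 2.000e-03 1.677e+00] Fax 18.2 Fe1 11.8 Fy -1.7 T [0.46 0.19 0.01] w 0.09677093785952258 50.20648887497373 j7 0.76
h 0.09899425992094077 u -0.001598014325480404 v -0.0008464533691929211 press dir tool [ 0.338 -0.263  0.904]
```

Emit:
step_arm(
  targets=[
    [[0.002,-0.0015,0],0.016],
    [[0.004,-0.003,0],0.032],
    [[0.0045,-0.0035,0],0.048],
    [[0.005,-0.004,0],0.064],
    [[0.005,-0.004,0.0005],0.08],
    [[0.0055,-0.004,0.001],0.096],
    [[0.0055,-0.004,0.0015],0.112],
    [[0.006,-0.0045,0.002],0.127],
    [[0.006,-0.0045,0.002],0.127],
  ],
)

```text
time_s: 7.33
position: [0.5934, -0.219, 0.1239]
tool_rot: [3.131, -0.002, 0.879]
force: [7.1, -1.6, 10.8]
width: 0.095
finger_force: 50.9
```

```bash
echo "print('e1 tool',(M.T@e1).round(3))" >> st.py; python3 st.py
```

```text
t 7.3333 [ 0.5934 -0.219   0.1239] [ 3.131e+00 -2.000e-03  8.790e-01] Fax 12.4 Fe1 -0.9 Fy -4.0 T [-0.47 -1.07  0.08] w 0.09452755862259775 50.857612907420844 j7 0.1
h 0.09788962246893368 u -0.0019510708712600236 v -0.0005804303898064081 press dir tool [ 0.049 -0.429  0.902]
e1 tool [ 0.11  -0.895 -0.432]
```

Emit:
step_arm(
  targets=[
    [[0,-0.001,0.002],0.01],
    [[0,-0.002,0.004],0.025],
    [[0,-0.002,0.0045],0.04],
    [[0,-0.0025,0.005],0.055],
    [[0,-0.0025,0.0055],0.07],
    [[0,-0.003,0.006],0.085],
    [[0,-0.003,0.0065],0.1],
    [[0,-0.003,0.007],0.115],
    [[0,-0.0035,0.0075],0.13],
    [[0,-0.0035,0.0075],0.13],
  ],
)

```text
time_s: 8.17
position: [0.5914, -0.2187, 0.1212]
tool_rot: [3.136, -0.006, 0.062]
force: [6.0, -2.1, 7.3]
width: 0.087
finger_force: 49.4
```

```bash
python3 st.py
```

```text
t 8.1667 [ 0.5914 -0.2187  0.1212] [ 3.136 -0.006  0.062] Fax 9.0 Fe1 -2.1 Fy -2.9 T [-0.64 -0.79  0.  ] w 0.08664644190237392 49.373613176867366 j7 -0.59
h 0.0947328484112144 u -0.0016470012557980593 v 0.0006238303836190993 press dir tool [-0.277 -0.329  0.903]
e1 tool [-0.579 -0.693 -0.43 ]
```

Emit:
step_arm(
  targets=[
    [[0,0,0],0],
    [[0,0,0],0],
    [[0,0,0],0],
    [[0,0,0],0],
    [[0,0,0],0],
    [[0,0,0],0],
    [[0,0,0],0],
    [[0,0,0],0],
  ],
  gripper=0,
)

```text
time_s: 8.83
position: [0.588, -0.2166, 0.1188]
tool_rot: [-3.141, 0.0, 0.066]
force: [0.9, -0.2, 0.3]
width: 0.669
finger_force: 0.0
```

```bash
python3 look.py w3 2>/dev/null; python3 st.py
```

```text
7057
h [0.0617 0.1186] u [-0.0338  0.0337] v [-0.0345  0.0238]
mean [ 0.001  -0.0081] q mod pi 0.726 line offset -0.0054
{'location': [0.4949, 0.6349], 'score': 0.6}
[[254.0, 258.0], [269.0, 266.0], [220.0, 239.0]]
shift frac [ 0.016  0.01  -0.031] spin -0.3397 pos [ 0.5881 -0.2166  0.1188] rpy [-3.142  0.     0.066] j [-0.32  0.85  0.93  1.73 -0.81  0.99 -0.58] t 8.93
t 8.9333 [ 0.5881 -0.2166  0.1188] [-3.142  0.     0.066] Fax -0.1 Fe1 0.2 Fy -0.6 T [0.01 0.18 0.02] w 0.7643911527647259 0.0 j7 -0.58
h 0.09100737691060436 u 0.0008203561921449872 v 0.001592149922472948 press dir tool [-0.27  -0.325  0.906]
e1 tool [-0.579 -0.698 -0.423]
```

View pics/w3.png

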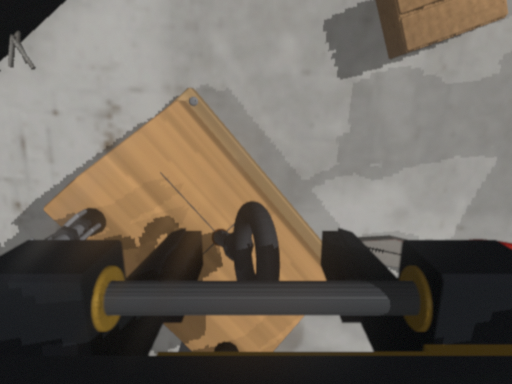

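The ring followed the grip: it shows at (257,243), its plane still along the tool's x. Now I lift, turn back half a turn and measure again.

Emit:
step_arm(
  targets=[
    [[0,0,-0.1],0],
    [[0,0,-0.2],0],
    [[0,0,-0.3],-0.019],
    [[0,0,-0.3],-0.038],
    [[0,0,-0.3],-0.057],
    [[0,0,-0.3],-0.076],
    [[0,0,-0.3],-0.095],
    [[0,0,-0.3],-0.114],
    [[0,0,-0.3],-0.133],
    [[0,0,-0.3],-0.152],
  ],
)

```text
time_s: 9.77
position: [0.588, -0.2167, 0.1939]
tool_rot: [3.142, 0.0, 1.026]
force: [-0.0, -1.0, 0.4]
width: 0.998
finger_force: 0.0
```

Emit:
step_arm(
  targets=[
    [[0,0,0],-0.019],
    [[0,0,0],-0.038],
    [[0,0,0],-0.057],
    [[0,0,0],-0.076],
    [[0,0,0],-0.095],
    [[0,0,0],-0.114],
    [[0,0,0],-0.133],
    [[0,0,0],-0.152],
    [[0,0,0],-0.171],
    [[0,0,0],-0.19],
  ],
)

```text
time_s: 10.6
position: [0.5879, -0.2168, 0.1939]
tool_rot: [-3.141, 0.0, 2.22]
force: [-0.3, 0.7, -0.2]
width: 1.0
finger_force: 0.0
```

Emit:
step_arm(
  targets=[
    [[0,0,0],-0.019],
    [[0,0,0],-0.038],
    [[0,0,0],-0.057],
    [[0,0,0],-0.076],
    [[0,0,0],-0.095],
    [[0,0,0],-0.114],
    [[0,0,0],-0.133],
    [[0,0,0],-0.15],
    [[0,0,0],-0.158],
    [[0,0,0],-0.158],
  ],
)

```text
time_s: 11.43
position: [0.5879, -0.217, 0.1939]
tool_rot: [-3.142, -0.0, -3.075]
force: [-0.4, 0.1, 0.5]
width: 1.002
finger_force: 0.0
```

```bash
python3 look.py w4 2>/dev/null; python3 st.py
```

```text
1729
h [0.0608 0.1039] u [-0.0126  0.0166] v [-0.019   0.0178]
mean [0.0027 0.0006] q mod pi 2.267 line offset 0.0017
{'location': [0.5236, 0.5214], 'score': 0.89}
[[267.0, 205.0], [258.0, 221.0], [295.0, 158.0]]
shift frac [-0.017 -0.009  0.269] spin 0.1599 pos [ 0.5879 -0.2168  0.1938] rpy [ 3.142 -0.    -3.078] j [ 0.11  0.55  0.24  1.65 -0.15  0.95  2.04] t 11.53
t 11.5333 [ 0.5879 -0.2168  0.1938] [ 3.142 -0.    -3.078] Fax -0.5 Fe1 -0.3 Fy 0.1 T [ 0.08 -0.01 -0.02] w 0.996760895469678 0.0 j7 2.04
h 0.15900723814551598 u 0.0324401640920475 v 0.0018699611513000958 press dir tool [0.27  0.325 0.906]
e1 tool [ 0.58   0.696 -0.423]
```

View pics/w4.png

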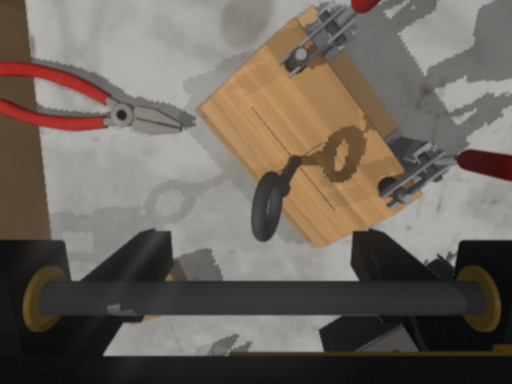

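The ring shows clearly at (267,205), at q of about 2.27, fed about 2.3 mm. I go down, regrip, then press and turn the rest.

Emit:
step_arm(
  targets=[
    [[-0.016,-0.007,0.05],-0.007],
    [[-0.016,-0.007,0.13],-0.007],
    [[-0.016,-0.007,0.2],-0.007],
    [[-0.016,-0.007,0.26],-0.007],
    [[-0.016,-0.007,0.288],-0.007],
    [[-0.016,-0.007,0.288],-0.007],
    [[-0.016,-0.007,0.288],-0.007],
  ],
)

```text
time_s: 12.12
position: [0.5923, -0.2182, 0.1221]
tool_rot: [-3.141, -0.0, -3.033]
force: [-0.3, -0.2, 0.3]
width: 0.999
finger_force: 0.0
```

Emit:
step_arm(
  targets=[
    [[0,0,0],0],
    [[0,0,0],0],
    [[0,0,0],0],
    [[0,0,0],0],
    [[0,0,0],0],
    [[0,0,0],0],
    [[0,0,0],0],
    [[0,0,0],0],
    [[0,0,0],0],
    [[0,0,0],0],
  ],
  gripper=1,
  grip_force=60,
)

```text
time_s: 12.95
position: [0.5922, -0.2181, 0.1218]
tool_rot: [3.142, -0.0, -3.032]
force: [-0.4, 0.2, -0.0]
width: 0.269
finger_force: 0.0
```

Emit:
step_arm(
  targets=[
    [[0,0,0],0],
    [[0,0,0],0],
    [[0,0,0],0],
    [[0,0,0],0],
    [[0,0,0],0],
  ],
)

```text
time_s: 13.37
position: [0.5923, -0.2185, 0.1219]
tool_rot: [-3.141, 0.0, -3.032]
force: [0.7, -1.3, 0.2]
width: 0.085
finger_force: 58.2
```

```bash
python3 st.py
```

```text
t 13.3667 [ 0.5923 -0.2185  0.1219] [-3.141  0.    -3.032] Fax 0.8 Fe1 -1.2 Fy 0.4 T [-0.33 -0.04 -0.  ] w 0.08503911058951487 58.17726191027759 j7 2.1
h 0.0955941841483183 u -0.0017391965005048387 v -0.00013706893514784638 press dir tool [0.255 0.337 0.906]
e1 tool [ 0.547  0.722 -0.423]
```

Emit:
step_arm(
  targets=[
    [[0.002,0.002,0.006],0],
    [[0.0035,0.0045,0.012],0],
    [[0.005,0.0065,0.018],0],
    [[0.005,0.007,0.0185],0.015],
    [[0.005,0.007,0.019],0.03],
    [[0.0055,0.007,0.0195],0.045],
    [[0.0055,0.0075,0.02],0.06],
    [[0.0055,0.0075,0.02],0.06],
  ],
)

```text
time_s: 14.03
position: [0.5918, -0.2181, 0.1202]
tool_rot: [-3.14, 0.004, 2.869]
force: [-5.2, -0.7, 22.0]
width: 0.08
finger_force: 60.0
```

```bash
python3 st.py
```

```text
t 14.0333 [ 0.5918 -0.2181  0.1202] [-3.14   0.004  2.869] Fax 18.7 Fe1 12.1 Fy 4.2 T [-0.16  1.38  0.  ] w 0.07963918036920617 60.03920601680875 j7 1.78
h 0.09379173048161657 u -0.0019511302463437832 v -8.024757412432976e-05 press dir tool [0.366 0.218 0.905]
e1 tool [ 0.776  0.466 -0.426]
```

Emit:
step_arm(
  targets=[
    [[0.002,0.001,0],0.015],
    [[0.004,0.002,0],0.03],
    [[0.005,0.003,0],0.045],
    [[0.0055,0.003,0],0.06],
    [[0.006,0.003,0.0005],0.075],
    [[0.006,0.0035,0.001],0.09],
    [[0.0065,0.004,0.0015],0.105],
    [[0.0065,0.004,0.002],0.12],
    [[0.007,0.004,0.003],0.135],
    [[0.007,0.004,0.003],0.135],
  ],
)

```text
time_s: 14.87
position: [0.5919, -0.2162, 0.1181]
tool_rot: [3.138, 0.005, 2.022]
force: [3.2, -2.5, 8.6]
width: 0.08
finger_force: 59.1
```

```bash
python3 st.py
```

```text
t 14.8667 [ 0.5919 -0.2162  0.1181] [3.138 0.005 2.022] Fax 9.5 Fe1 0.0 Fy -0.6 T [-0.59 -0.29  0.05] w 0.07990261902815156 59.083911031612644 j7 1.09
h 0.09133375426699764 u -0.0015773267638041308 v -0.0014766360910384473 press dir tool [ 0.407 -0.131  0.904]
e1 tool [ 0.862 -0.272 -0.428]
```

Emit:
step_arm(
  targets=[
    [[0.0015,0,0.003],0],
    [[0.0025,-0.001,0.006],0.015],
    [[0.003,-0.001,0.0065],0.03],
    [[0.003,-0.001,0.007],0.045],
    [[0.003,-0.001,0.0075],0.06],
    [[0.0035,-0.001,0.008],0.075],
    [[0.0035,-0.001,0.0085],0.09],
    [[0.004,-0.001,0.009],0.105],
    [[0.004,-0.001,0.009],0.105],
  ],
)

```text
time_s: 15.62
position: [0.5931, -0.2158, 0.1167]
tool_rot: [3.132, 0.002, 1.363]
force: [5.7, -2.1, 9.9]
width: 0.076
finger_force: 59.4
```

```bash
python3 st.py
```

```text
t 15.6167 [ 0.5931 -0.2158  0.1167] [3.132e+00 2.000e-03 1.363e+00] Fax 11.3 Fe1 -0.8 Fy -2.7 T [-0.71 -0.91 -0.  ] w 0.07566237152616223 59.412189877184574 j7 0.54
h 0.09032866318736434 u -0.0026898858171127654 v -0.0025772667068424946 press dir tool [ 0.243 -0.357  0.902]
e1 tool [ 0.514 -0.741 -0.431]
```

Remaining turn is about 0.6 rad. I keep the press up with a further 1.8 mm.

Emit:
step_arm(
  targets=[
    [[0.001,-0.001,0.003],0],
    [[0.001,-0.0015,0.004],0.015],
    [[0.0015,-0.002,0.0045],0.03],
    [[0.0015,-0.002,0.005],0.045],
    [[0.0015,-0.0025,0.0055],0.06],
    [[0.002,-0.0025,0.006],0.075],
    [[0.002,-0.003,0.0065],0.09],
    [[0.002,-0.003,0.007],0.098],
    [[0.002,-0.003,0.007],0.098],
  ],
)

```text
time_s: 16.37
position: [0.5935, -0.2167, 0.1149]
tool_rot: [3.128, -0.003, 0.749]
force: [12.1, -7.7, 2.8]
width: 0.074
finger_force: 61.7
```

```bash
python3 st.py
```

```text
t 16.3667 [ 0.5935 -0.2167  0.1149] [ 3.128e+00 -3.000e-03  7.490e-01] Fax 8.4 Fe1 -11.4 Fy -3.4 T [-1.67 -1.9   0.17] w 0.07421754074800484 61.67178840875977 j7 0.03
h 0.08907548319324525 u -0.004296073696128747 v -0.002318123329794985 press dir tool [-0.006 -0.435  0.9  ]
e1 tool [-0.007 -0.9   -0.435]
```

Emit:
step_arm(
  targets=[
    [[0,0,0],0],
    [[0,0,0],0],
    [[0,0,0],0],
    [[0,0,0],0],
    [[0,0,0],0],
    [[0,0,0],0],
    [[0,0,0],0],
    [[0,0,0],0],
    [[0,0,0],0],
    [[0,0,0],0],
  ],
  gripper=0,
)

```text
time_s: 17.2
position: [0.5879, -0.2135, 0.1121]
tool_rot: [-3.142, 0.0, 0.75]
force: [-0.5, -0.5, 0.4]
width: 0.804
finger_force: 0.0
```

Emit:
step_arm(
  targets=[
    [[0,0,0],0],
    [[0,0,-0.05],0],
    [[0,0,-0.15],0],
    [[0,0,-0.25],0],
    [[0,0,-0.35],0],
    [[0,0,-0.35],0],
    [[0,0,-0.35],0],
  ],
)

```text
time_s: 17.78
position: [0.5888, -0.214, 0.2017]
tool_rot: [3.139, -0.002, 0.751]
force: [-0.1, -0.1, -0.4]
width: 0.999
finger_force: 0.0
```

```bash
python3 look.py w5 2>/dev/null; python3 st.py
```

```text
1646
h [0.0605 0.1017] u [-0.0049  0.0044] v [-0.0255  0.0199]
mean [ 0.0009 -0.0033] q mod pi 1.596 line offset -0.0009
{'location': [0.4984, 0.5156], 'score': 0.95}
[[258.0, 205.0], [270.0, 213.0], [222.0, 183.0]]
shift frac [-0.002  0.029  0.291] spin -0.2307 pos [ 0.5877 -0.2132  0.1994] rpy [-3.141 -0.     0.751] j [-0.32  0.71  0.91  1.68 -0.63  1.07 -0.03] t 17.88
t 17.8833 [ 0.5877 -0.2132  0.1994] [-3.141 -0.     0.751] Fax -0.9 Fe1 0.3 Fy -0.6 T [-0.09  0.11 -0.  ] w 0.998673624297097 0.0 j7 -0.03
h 0.1628115877963829 u 0.03736101389175712 v -0.00045501114237437033 press dir tool [-0.003 -0.422  0.907]
e1 tool [-0.007 -0.907 -0.422]
```

View pics/w5.png

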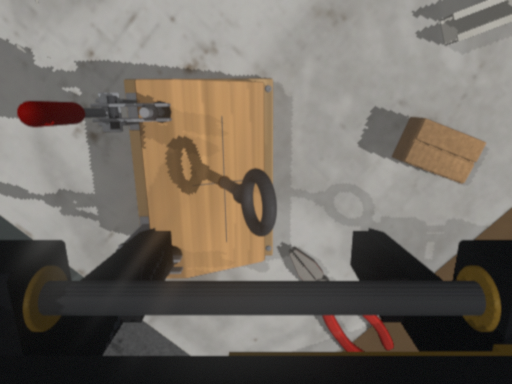

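The wrist view shows the ring at (258,203), in line with the timber to within about 2 degrees. It has fed about 4.5 mm, the gripper is clear, and the pliers are undisturbed.

```bash
python3 -c "
from bench import manip
print(manip.job_done())"
```

```text
the job is handed in; nothing more can be done
None
```

The job is handed in, but the hand-in gave no verdict: by camera the screw eye fed in about 4.5 mm over roughly 4.5 rad of turning, the ring lies in line with the timber to within about 2 degrees, and the gripper is open and clear; the hammer, jar, pliers and try square were not touched, though I did not re-measure them.

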